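# Run a fingertip along the module strip to shut its latches

## Robot

A 6-joint arm with a two-finger parallel gripper is mounted at the origin on the work surface. World frame = base frame: x ahead of the robot, y to its left, z up, the work surface at z = 0. Lengths are in m, angles in rad, forces in N, time in s.
With the tool pointing down it reaches from about 0.275 to 0.725 m from the base axis. Payload 15.9 kg.
Tool frame: the origin (TCP) lies midway between the tips of the shut fingers; the grasp point (between the pads) lies 19 mm behind it; z points along the fingers, y is the line along which they close (so a half turn about z gives the same grasp; the last joint's range is limited). The gripper opens to 85 mm and grips with 20 to 120 N. Pads are 22 mm wide; open, the fingers measure 114 mm over their backs; the gripper's body (76 mm by 85 mm) begins 54 mm behind the grasp point. The pads swing forward as they close: fully open they stand 13 mm farther back than shut.
Start: joints at [-1.322, 0.213, -0.034, 1.323, 0, 1.571], TCP at [0.123, -0.485, 0.231] pointing down, gripper open.
Joint ranges: [-2.98, 2.98], [-0.74, 1.72], [-1.14, 1.35], [-2.1, 2.04], [-1.57, 1.44], [-3.14, 3.14]. Speed limits (rad/s): [1.89, 1.89, 2.39, 2.57, 3.14, 3.14].

## Interface

Orientations are given as a 3x3 rotation matrix whose columns are the frame's x, y, z axes.
In Python, from cell import robot gives the robot as it stands.
- The arm moves only by the tool send_rows, never from a script. Its arguments are lists of equal length, an entry for each row: "dp": the shift along the tool's x, y, z in units of 20 cm (1.0 is 20 cm), a list of three; "angular": the turn, a rotation vector about the tool's x, y, z in units of 180 degrees (1.0 is 180 degrees), a list of three; "grip": the closure, from 0 (fully open) to 1 (shut). In form: {"dp": [[x, y, z], ...], "angular": [[rx, ry, rz], ...], "grip": [grip, ...]}. A call has 1 to 8 rows; each row is the pose to reach, as a shift and turn from the pose commanded when the call began, along the tool's axes at that moment, turning the shorter way round; what a row does not reach only later rows make up. A row lasts 1/8 s, in which the tool goes at most 62.5 mm and 10.7 degrees, less where a joint would pass 70% of its speed; a pose out of reach is approached as far as the arm can. A call with a number of a shift or a turn outside -1 to 1 is refused whole. A call with a gripper value outside its range is refused whole. The fingers move at their own pace and stop on an object; "squeeze" is the grip in N (left out, the last holds). Time passes only in rows, so rows that repeat a pose let the fingers close. It gives the time, the measured TCP pose, the force, the opening and the grip force at its end, in the units of the state.
- robot.read_state(): the state, without advancing time (a new reading comes with each control period).
- robot.grab_frame(name): name is "side" or "top"; returns a dict with "image" (400x640x3 uint8, blue, green, red), "fovy" (degrees; the focal length in pixels is half the picture's height over the tangent of half this angle, whatever the lens; pixels are square), "cx", "cy" (the principal point, pixels), "k1" (the pictures are not rectified: a ray, as slopes to the right and down, at radius r is drawn at 1 + k1 r^2 times it, then the intrinsics apply), "origin" and "attitude" of the camera in the world. Camera axes: x right, y down, z forward; pixel columns grow to the right and rows downward; lengths in m; the calibration is good to about 2 mm. A picture is of the moment at which its call begins. There is no depth.
- robot.finish_job(): hands the job in; it is judged then, once.
Trained networks look in a picture, given as the dict that the camera call returned (one of the last four; its "shot" number tells which), for a name from the list of things; names that differ only in an ending like _2 or _b are one class to them, and where a whole thing is asked for, a point or a joint stands for the part that bears it (a point fixed in the world has none). Each returns a list of dicts, best first, with "confidence" (0 to 1); they miss things now and then, are a little off and sometimes report something else, mostly with a low value. They report only what shows in the picture. A call takes as long as a camera call.
- robot.look_for(picture, name): "bbox" ([centre column, centre row, width, height] in pixels, round what is visible of it).
- robot.regions_of(picture, name): "mask" (400x640 bool, what is visible of it) and "bbox" ([centre column, centre row, width, height] in pixels, round what is visible of it).
The state is a dict: "t": time; "joints": joint angles; "qd": joint speeds; "tau": joint torques, N m; "tool_pos": TCP position; "orientation": TCP orientation; "wrist_force": force on the tool from outside, world axes, zero at the start; "wrist_torque": the same for the moment, N m; "width": opening from 0.0 (shut) to 1.0 (fully open); "gripper_force": force on a finger pad.
Only numpy, scipy, OpenCV 4.12 (cv2) and the standard library are available. Lean on these libraries where they do the work, as an engineer would, in place of code of your own. Each camera call takes 0.05 s, during which the arm holds its last target. There are 200 camera calls.

## Task

Run your fingertips lightly along the top of the green-tagged strip of blue modules, from the green end block to the far end, so that its five orange latches fold down flat one after another in that order. Do not press hard and do not pick up or shift the strip; leave the red-tagged strip with its latches open, and everything else on the bench, alone.

Things in the scene. Friction and masses are not known exactly. Their poses are not given: they have to be found in the camera images.
- green_strip: five blue modules in a row on a loose aluminium rail (230 x 60 x 8 mm, 0.8 to 1.4 kg in all), green block at one end. Origin: centre of the rail's underside, on the bench; x along the row from the block to the far end, z up. Modules 1 (by the block) to 5: centres at x = -66, -28, 10, 48, 86 mm, each 34 mm long, 50 mm wide, top 42 mm above the bench, with an orange flap latch on its middle
- red_strip: five blue modules in a row on a loose aluminium rail (230 x 60 x 8 mm, 0.8 to 1.4 kg in all), red block at one end. Origin: centre of the rail's underside, on the bench; x along the row from the block to the far end, z up. Modules 1 (by the block) to 5: centres at x = -66, -28, 10, 48, 86 mm, each 34 mm long, 50 mm wide, top 42 mm above the bench, with an orange flap latch on its middle
- green_tag (a point): centre of the top of the green end block (26 mm along the row, 50 mm wide, top 30 mm above the bench), 100 mm from the strip's origin on the -x side
- green_far_end (a point): far end of the green-tagged strip's rail: 115 mm from the strip's origin along +x, 8 mm above the bench
- green_latch1 (a joint): flap latch of module 1, green strip, 28 long x 18 wide x 3 mm. Hinge line across the row, 14 mm from the module's centre towards the end block, 44 mm up. 0 rad = shut: flat on the module, free end towards the far end, upper face 45.5 mm above the bench; grows as the free end rises, stop at 1.5 (upright). Starts at 0.95 to 1.4, stays where left; about 0.2 N at the free end moves it
- green_latch2 (a joint): flap latch of module 2, green strip, 28 long x 18 wide x 3 mm. Hinge line across the row, 14 mm from the module's centre towards the end block, 44 mm up. 0 rad = shut: flat on the module, free end towards the far end, upper face 45.5 mm above the bench; grows as the free end rises, stop at 1.5 (upright). Starts at 0.95 to 1.4, stays where left; about 0.2 N at the free end moves it
- green_latch3 (a joint): flap latch of module 3, green strip, 28 long x 18 wide x 3 mm. Hinge line across the row, 14 mm from the module's centre towards the end block, 44 mm up. 0 rad = shut: flat on the module, free end towards the far end, upper face 45.5 mm above the bench; grows as the free end rises, stop at 1.5 (upright). Starts at 0.95 to 1.4, stays where left; about 0.2 N at the free end moves it
- green_latch4 (a joint): flap latch of module 4, green strip, 28 long x 18 wide x 3 mm. Hinge line across the row, 14 mm from the module's centre towards the end block, 44 mm up. 0 rad = shut: flat on the module, free end towards the far end, upper face 45.5 mm above the bench; grows as the free end rises, stop at 1.5 (upright). Starts at 0.95 to 1.4, stays where left; about 0.2 N at the free end moves it
- green_latch5 (a joint): flap latch of module 5, green strip, 28 long x 18 wide x 3 mm. Hinge line across the row, 14 mm from the module's centre towards the end block, 44 mm up. 0 rad = shut: flat on the module, free end towards the far end, upper face 45.5 mm above the bench; grows as the free end rises, stop at 1.5 (upright). Starts at 0.95 to 1.4, stays where left; about 0.2 N at the free end moves it
- red_tag (a point): centre of the top of the red end block (26 mm along the row, 50 mm wide, top 30 mm above the bench), 100 mm from the strip's origin on the -x side
- red_far_end (a point): far end of the red-tagged strip's rail: 115 mm from the strip's origin along +x, 8 mm above the bench
- red_latch1 (a joint): flap latch of module 1, red strip, 28 long x 18 wide x 3 mm. Hinge line across the row, 14 mm from the module's centre towards the end block, 44 mm up. 0 rad = shut: flat on the module, free end towards the far end, upper face 45.5 mm above the bench; grows as the free end rises, stop at 1.5 (upright). Starts at 0.95 to 1.4, stays where left; about 0.2 N at the free end moves it
- red_latch2 (a joint): flap latch of module 2, red strip, 28 long x 18 wide x 3 mm. Hinge line across the row, 14 mm from the module's centre towards the end block, 44 mm up. 0 rad = shut: flat on the module, free end towards the far end, upper face 45.5 mm above the bench; grows as the free end rises, stop at 1.5 (upright). Starts at 0.95 to 1.4, stays where left; about 0.2 N at the free end moves it
- red_latch3 (a joint): flap latch of module 3, red strip, 28 long x 18 wide x 3 mm. Hinge line across the row, 14 mm from the module's centre towards the end block, 44 mm up. 0 rad = shut: flat on the module, free end towards the far end, upper face 45.5 mm above the bench; grows as the free end rises, stop at 1.5 (upright). Starts at 0.95 to 1.4, stays where left; about 0.2 N at the free end moves it
- red_latch4 (a joint): flap latch of module 4, red strip, 28 long x 18 wide x 3 mm. Hinge line across the row, 14 mm from the module's centre towards the end block, 44 mm up. 0 rad = shut: flat on the module, free end towards the far end, upper face 45.5 mm above the bench; grows as the free end rises, stop at 1.5 (upright). Starts at 0.95 to 1.4, stays where left; about 0.2 N at the free end moves it
- red_latch5 (a joint): flap latch of module 5, red strip, 28 long x 18 wide x 3 mm. Hinge line across the row, 14 mm from the module's centre towards the end block, 44 mm up. 0 rad = shut: flat on the module, free end towards the far end, upper face 45.5 mm above the bench; grows as the free end rises, stop at 1.5 (upright). Starts at 0.95 to 1.4, stays where left; about 0.2 N at the free end moves it
- flux_bottle: amber bottle with white cap, 34 mm across, 70 mm tall, standing in line with the green-tagged strip, its centre 170 to 190 mm from that strip's origin, beyond the last module; origin under its centre
- tweezers: black and steel tweezers lying on the bench, 125 mm long, 8 mm high; origin at the middle, on the bench
- spare_module: single blue module without a latch, 34 x 50 x 34 mm; origin under its centre
- screw_dish: small steel bowl, 68 mm across, 28 mm high; origin under its centre
- screwdriver: screwdriver with red handle lying on the bench, 160 mm long, handle towards its -x
- tape_core: yellow ring lying flat, 64 mm across, 20 mm high; origin under its centre
- bit_tin: round aluminium tin, 44 mm across, 45 mm tall; origin under its centre

How it is judged:
By the outcome, as a careful person would: the job done as asked, in the order asked, and still so for the second after the job is handed in, with the robot touching nothing.
It also fails if it takes over 42 s, if anything falls off the work surface, if the arm or the gripper's body presses on something with over 40 N, if the wrist force passes 120 N, or if a joint passes its speed limit or range.

## Working session

There is one attempt and no reset: what is moved stays moved. The work goes in short steps, Python scripts to look and compute and a tool call to move; the robot and the scene stay as the last step left them, time stands still between calls to the robot, and variables do not carry over. Pictures are saved under pics/ and viewed, at most 10 in all, crops included, and the job is handed in when it is done.

Besides the shell and the picture viewer there is one more tool, called after "Call:" by a JSON object that holds its "method" and its "body", one argument or row to a line. send_rows: Moves the arm, as the interface text tells. Shifts and turns lie within -1 to 1; 1 stands for 20 cm of shift or 180 degrees of turn. Its arguments: {"type":"object","properties":{"dp":{"type":"array","items":{"type":"array","items":{"type":"number"}}},"angular":{"type":"array","items":{"type":"array","items":{"type":"number"}}},"grip":{"type":"array","items":{"type":"number"}},"squeeze":{"type":"number"}},"required":["dp","angular","grip"]}

```bash
mkdir -p pics
cat > h.py <<'E'
import numpy as np, cv2
from cell import robot
def K(f):
    fl=200/np.tan(np.radians(f["fovy"])/2); return fl
def to_plane(f,uv,z):
    fl=K(f); d=np.array([(uv[0]-f["cx"])/fl,(uv[1]-f["cy"])/fl]); s=d.copy()
    for _ in range(20): s=d/(1+f["k1"]*(s@s))
    r=np.array(f["attitude"])@np.array([s[0],s[1],1]); o=np.array(f["origin"])
    return o+r*(z-o[2])/r[2]
def proj(f,p):
    c=np.array(f["attitude"]).T@(np.array(p)-np.array(f["origin"])); s=c[:2]/c[2]
    s=s*(1+f["k1"]*(s@s)); return s*K(f)+[f["cx"],f["cy"]]
E
python3 - <<'E'
from h import *
for n in("top","side"):
    f=robot.grab_frame(n); cv2.imwrite(f"pics/{n}0.png",f["image"])
    print(n,f["origin"],f["fovy"],f["k1"],np.round(f["attitude"],3).tolist())
    for nm,z in(("green_tag",.03),("green_strip",.03),("red_tag",.03),("red_strip",.03),("flux_bottle",.07),("green_latch1",.05)):
        for r in robot.look_for(f,nm)[:6]:
            if r["confidence"]>.3: print(nm,round(r["confidence"],2),np.round(r["bbox"]),np.round(to_plane(f,r["bbox"][:2],z),3))
s=robot.read_state();print(s["tool_pos"],np.round(s["orientation"],3).tolist(),s["wrist_force"],s["t"])
E
```

```text
top [ 0.47467838 -0.03445543  0.99943653] 50.68175412455556 0.02353563575800236 [[-0.004, -0.998, 0.059], [-1.0, 0.003, -0.018], [0.018, -0.059, -0.998]]
green_tag 0.88 [281. 220.  96.  28.] [0.484 0.047 0.03 ]
green_tag 0.31 [455. 204.  55.  27.] [ 0.52  -0.355  0.03 ]
green_strip 0.88 [278. 217.  98.  22.] [0.491 0.053 0.03 ]
red_tag 0.7 [330. 153.  96.  34.] [ 0.638 -0.068  0.03 ]
red_tag 0.65 [278. 217.  96.  22.] [0.49  0.053 0.03 ]
red_tag 0.59 [173. 166.  25.  21.] [0.608 0.293 0.03 ]
red_strip 0.79 [328. 154.  98.  36.] [ 0.637 -0.062  0.03 ]
flux_bottle 0.5 [352. 218.  15.  12.] [ 0.487 -0.113  0.07 ]
green_latch1 0.47 [314. 218.   6.   9.] [ 0.488 -0.028  0.05 ]
green_latch1 0.44 [262. 217.   9.  10.] [0.49  0.088 0.05 ]
side [0.44038561 0.55902242 0.67113722] 52.860716229734884 -0.004650598384300492 [[-0.986, -0.114, 0.124], [-0.168, 0.716, -0.678], [-0.011, -0.689, -0.725]]
green_tag 0.97 [344. 243.  46. 100.] [0.489 0.071 0.03 ]
green_strip 0.89 [343. 243.  45. 104.] [0.491 0.071 0.03 ]
green_strip 0.49 [356. 175.  13.  29.] [ 0.488 -0.132  0.03 ]
red_tag 0.9 [284. 193.  38.  87.] [ 0.641 -0.047  0.03 ]
red_strip 0.66 [283. 194.  39.  83.] [ 0.642 -0.044  0.03 ]
flux_bottle 0.85 [357. 177.  16.  29.] [ 0.482 -0.082  0.07 ]
green_latch1 0.68 [349. 213.  10.  13.] [0.489 0.006 0.05 ]
green_latch1 0.66 [354. 198.   9.  16.] [ 0.483 -0.038  0.05 ]
green_latch1 0.64 [347. 226.   9.  13.] [0.488 0.042 0.05 ]
green_latch1 0.49 [346. 243.  12.  14.] [0.483 0.083 0.05 ]
green_latch1 0.44 [288. 157.   2.   7.] [ 0.653 -0.147  0.05 ]
[ 0.123092   -0.48457105  0.23129983] [[0.969, 0.246, -0.0], [0.246, -0.969, 0.0], [-0.0, -0.0, -1.0]] [-0.07137455  0.52406074 -0.27512197] 0.7
```

View pics/top0.png

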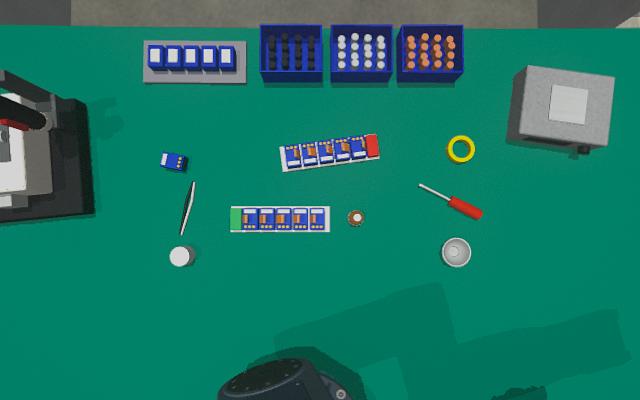

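View pics/side0.png

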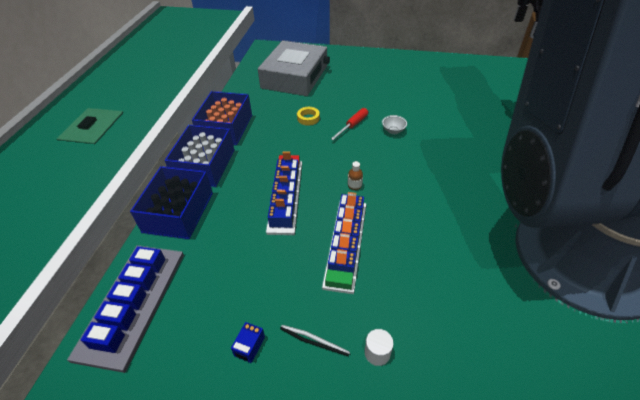

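The top view shows the green strip at about (231–329, 219), with its green block at col 236 and the row running along world −y. The bottle is at (356, 218). The side view agrees: green block at (339, 281) and all five latches open. Next I'll fit the strip's pose.

```bash
cat > fit.py <<'E'
from h import *
from scipy.optimize import minimize
def box(x0,x1,w,z0,z1): return [(x,y,z) for x in(x0,x1) for y in(-w/2,w/2) for z in(z0,z1)]
PARTS=[box(-.115,.115,.06,0,.008),box(-.113,-.087,.05,.008,.03)]+[box(c-.017,c+.017,.05,.008,.042) for c in(-.066,-.028,.01,.048,.086)]
def world(q,p):
    c,s=np.cos(q[2]),np.sin(q[2]); return np.array([q[0]+c*p[0]-s*p[1],q[1]+s*p[0]+c*p[1],p[2]])
def sil(f,q):
    m=np.zeros((1600,2560),np.uint8)
    for b in PARTS:
        pts=np.array([proj(f,world(q,p))*4+1.5 for p in b]).astype(np.float32)
        cv2.fillConvexPoly(m,cv2.convexHull(pts).round().astype(int),1)
    return m
def run(names=("top","side")):
    fs=[]
    for n in names:
        f=robot.grab_frame(n); r=robot.regions_of(f,"green_strip")
        for a in r[:2]: print(n,a["confidence"],np.round(a["bbox"]))
        fs.append((f,cv2.resize(r[0]["mask"].astype(np.uint8),(2560,1600),interpolation=cv2.INTER_NEAREST)))
    def cost(q,fs): return -sum((lambda m:(m&k).sum()/(m|k).sum())(sil(f,q)) for f,k in fs)
    for sel in [fs]+[[x] for x in fs]:
        o=minimize(cost,[.49,.05,-np.pi/2],args=(sel,),method="Nelder-Mead",options=dict(initial_simplex=[[.49,.05,-1.57],[.5,.05,-1.57],[.49,.06,-1.57],[.49,.05,-1.52]],maxiter=120))
        print(np.round(o.x,4),-o.fun/len(sel))
        if sel is fs: q=o.x
    return q,[f for f,_ in fs]
if __name__=="__main__":
    q,fs=run(); np.save("q.npy",q)
    out=[]
    for f,(a,b,c,d) in zip(fs,((215,190,385,250),(310,160,410,300))):
        im=cv2.resize(f["image"],None,fx=4,fy=4,interpolation=cv2.INTER_CUBIC)
        for p in PARTS:
            h=cv2.convexHull(np.array([proj(f,world(q,x))*4+1.5 for x in p]).astype(np.float32)).round().astype(int)
            cv2.polylines(im,[h],True,(0,255,255),1)
        cv2.imwrite(f"pics/fit{len(out)}.png",im[b*4:d*4,a*4:c*4]); out.append(0)
    for p in((-.1,0,.03),(.115,0,.008)): print(np.round(world(q,p),4))
E
python3 fit.py
```

```text
top 0.56 [278. 217. 100.  25.]
side 0.61 [344. 244.  42. 100.]
[ 0.4875  0.049  -1.574 ] 0.970442762234717
[ 0.4873  0.0497 -1.5756] 0.9854433277902297
[ 0.488   0.0473 -1.5712] 0.968877210364212
[0.4878 0.149  0.03  ]
[ 0.4871 -0.066   0.008 ]
```

View pics/fit0.png

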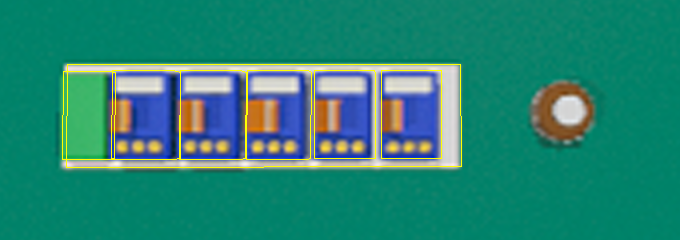

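View pics/fit1.png

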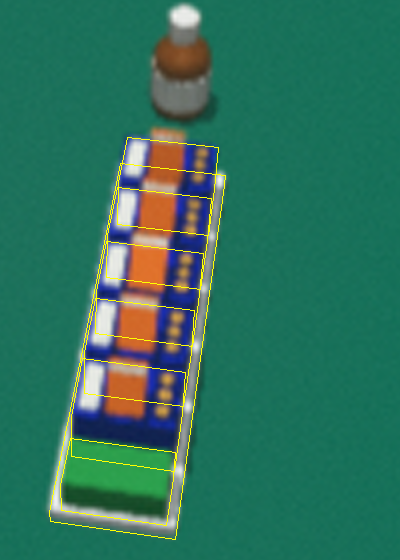

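The fit matches both pictures: origin at (0.4875, 0.049), with the row along −y. I'll shut the fingers, turn the tool so its x lies along the row, and go to the green end.

Call:
{"method": "send_rows", "body": {
  "dp": [
    [0.93,-0.64,0],
    [0.93,-0.64,0],
    [0.93,-0.64,0],
    [0.93,-0.64,0],
    [0.93,-0.64,0],
    [0.93,-0.64,0],
    [0.93,-0.64,0],
    [0.93,-0.64,0]
  ],
  "angular": [
    [0,0,-0.06],
    [0,0,-0.12],
    [0,0,-0.18],
    [0,0,-0.24],
    [0,0,-0.3],
    [0,0,-0.36],
    [0,0,-0.421],
    [0,0,-0.421]
  ],
  "grip": [1,1,1,1,1,1,1,1],
  "squeeze": 20
}}

```text
t: 1.9
tool_pos: [0.2719, -0.3147, 0.2314]
orientation: [[-0.0, 1.0, 0.0], [1.0, 0.0, -0.0], [-0.0, 0.0, -1.0]]
wrist_force: [0.4, 0.4, -0.1]
width: -0.0
gripper_force: 0.0
```

Call:
{"method": "send_rows", "body": {
  "dp": [
    [0.3,0.3,0],
    [0.6,0.6,0],
    [0.9,0.9,0],
    [1.0,1.0,0]
  ],
  "angular": [
    [0,0,0],
    [0,0,0],
    [0,0,0],
    [0,0,0]
  ],
  "grip": [1,1,1,1]
}}

```text
t: 2.4
tool_pos: [0.4498, -0.1362, 0.2315]
orientation: [[0.005, 1.0, 0.001], [1.0, -0.005, -0.0], [-0.0, 0.001, -1.0]]
wrist_force: [1.0, -1.0, 0.1]
width: 0.005
gripper_force: 0.0
```

Call:
{"method": "send_rows", "body": {
  "dp": [
    [0.3,0,0],
    [0.6,0.0,0],
    [0.9,0.0,0],
    [1.0,0.0,0]
  ],
  "angular": [
    [0,0,0],
    [0,0,0],
    [0,0,0],
    [0,0,0]
  ],
  "grip": [1,1,1,1]
}}

```text
t: 2.9
tool_pos: [0.4481, 0.0649, 0.2314]
orientation: [[0.001, 1.0, 0.0], [1.0, -0.001, 0.0], [0.0, 0.0, -1.0]]
wrist_force: [-0.6, -1.1, 0.4]
width: 0.002
gripper_force: 0.0
```

Call:
{"method": "send_rows", "body": {
  "dp": [
    [0.2,0.07,0.1],
    [0.36,0.07,0.3],
    [0.36,0.07,0.5],
    [0.36,0.07,0.5],
    [0.36,0.07,0.5],
    [0.36,0.07,0.5]
  ],
  "angular": [
    [0,0,0],
    [0,0,0],
    [0,0,0],
    [0,0,0],
    [0,0,0],
    [0,0,0]
  ],
  "grip": [1,1,1,1,1,1]
}}

```text
t: 3.65
tool_pos: [0.4634, 0.1341, 0.133]
orientation: [[0.001, 1.0, 0.002], [1.0, -0.001, 0.001], [0.001, 0.002, -1.0]]
wrist_force: [0.1, 0.1, -0.1]
width: -0.004
gripper_force: 0.0
```

Run:
```python
from h import *
s=robot.read_state();print(s["t"],s["tool_pos"],np.round(s["orientation"],4).tolist(),s["wrist_force"])
f=robot.grab_frame("side");cv2.imwrite("pics/s1.png",cv2.resize(f["image"][100:320,230:480],None,fx=3,fy=2.7)[:600,:750]);print(proj(f,s["tool_pos"]))
```

```text
3.65 [0.46340519 0.13409756 0.13299568] [[0.001, 1.0, 0.0024], [1.0, -0.001, 0.0007], [0.0007, 0.0024, -1.0]] [ 0.12996913  0.1404994  -0.14492348]
[355.69158461 237.78700835]
```

View pics/s1.png

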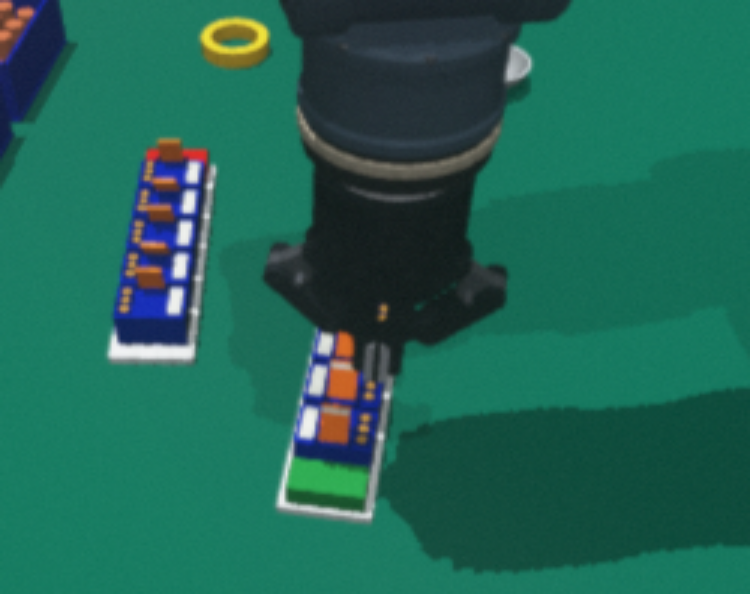

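The picture shows the shut fingertips at about (356, 234), 24 mm short of the strip's centre line, and all the latches still open. I'll line up just behind latch 1.

Call:
{"method": "send_rows", "body": {
  "dp": [
    [0.13,0.12,0.0],
    [0.13,0.12,0.1],
    [0.13,0.12,0.2],
    [0.13,0.12,0.3],
    [0.13,0.12,0.3],
    [0.13,0.12,0.3]
  ],
  "angular": [
    [0,0,0],
    [0,0,0],
    [0,0,0],
    [0,0,0],
    [0,0,0],
    [0,0,0]
  ],
  "grip": [1,1,1,1,1,1]
}}

```text
t: 4.45
tool_pos: [0.487, 0.1603, 0.0725]
orientation: [[-0.0, 1.0, 0.001], [1.0, 0.0, 0.0], [0.0, 0.001, -1.0]]
wrist_force: [-0.6, -0.0, 1.1]
width: -0.003
gripper_force: 0.0
```

Run:
```python
from h import *
s=robot.read_state();print(s["t"],s["tool_pos"],s["wrist_force"],s["width"])
```

```text
4.45 [0.48703132 0.16026656 0.07249693] [-0.64104185 -0.02629869  1.0624957 ] -0.0031467009656389417
```

Call:
{"method": "send_rows", "body": {
  "dp": [
    [-0.035,0,0.052],
    [-0.075,0,0.057],
    [-0.12,0,0.062],
    [-0.165,0,0.077],
    [-0.205,0,0.097],
    [-0.24,0,0.117],
    [-0.255,0,0.127],
    [-0.255,0,0.127]
  ],
  "angular": [
    [0,0,0],
    [0,0,0],
    [0,0,0],
    [0,0,0],
    [0,0,0],
    [0,0,0],
    [0,0,0],
    [0,0,0]
  ],
  "grip": [1,1,1,1,1,1,1,1]
}}

```text
t: 5.45
tool_pos: [0.4864, 0.109, 0.0458]
orientation: [[-0.0, 1.0, -0.0], [1.0, 0.0, -0.0], [-0.0, -0.0, -1.0]]
wrist_force: [0.6, 0.3, -0.0]
width: -0.001
gripper_force: 0.0
```

Run:
```python
from h import *
s=robot.read_state();print(s["t"],s["tool_pos"],s["wrist_force"],s["width"])
f=robot.grab_frame("side");cv2.imwrite("pics/s2.png",cv2.resize(f["image"][150:310,270:430],None,fx=3.7,fy=3.7)[:600,:750])
```

```text
5.45 [0.48635115 0.10903926 0.04579798] [ 0.59465023  0.34425884 -0.02821353] -0.0009142199781629785
```

View pics/s2.png

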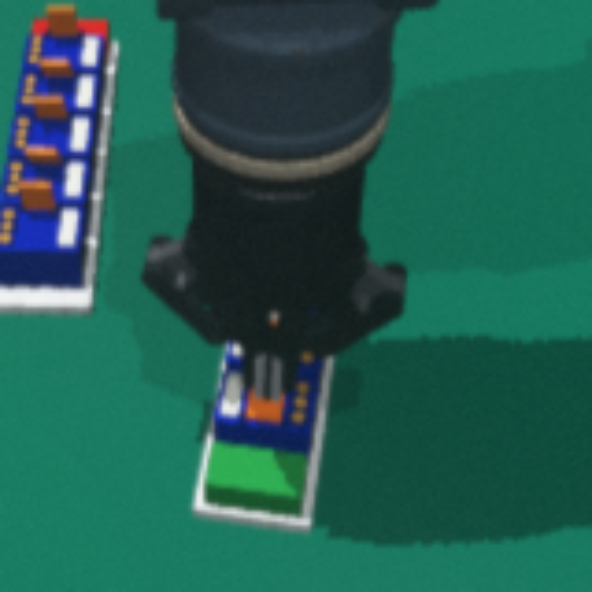

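Latch 1 is down under the fingertips at about (265, 408) in the crop, with almost no force. I'll do the next one.

Call:
{"method": "send_rows", "body": {
  "dp": [
    [0,0.005,-0.08],
    [-0.015,0.005,-0.075],
    [-0.055,0.005,-0.065],
    [-0.1,0.005,-0.05],
    [-0.14,0.005,-0.03],
    [-0.175,0.005,-0.01],
    [-0.19,0.005,0],
    [-0.19,0.005,0]
  ],
  "angular": [
    [0,0,0],
    [0,0,0],
    [0,0,0],
    [0,0,0],
    [0,0,0],
    [0,0,0],
    [0,0,0],
    [0,0,0]
  ],
  "grip": [1,1,1,1,1,1,1,1]
}}

```text
t: 6.5
tool_pos: [0.4874, 0.071, 0.0458]
orientation: [[-0.0, 1.0, -0.0], [1.0, 0.0, -0.0], [-0.0, -0.0, -1.0]]
wrist_force: [-0.6, -0.0, -0.4]
width: -0.002
gripper_force: 0.0
```

Call:
{"method": "send_rows", "body": {
  "dp": [
    [0,0,-0.08],
    [-0.015,0,-0.075],
    [-0.055,0,-0.065],
    [-0.1,0,-0.05],
    [-0.14,0,-0.03],
    [-0.175,0,-0.01],
    [-0.19,0,0],
    [-0.19,0,0]
  ],
  "angular": [
    [0,0,0],
    [0,0,0],
    [0,0,0],
    [0,0,0],
    [0,0,0],
    [0,0,0],
    [0,0,0],
    [0,0,0]
  ],
  "grip": [1,1,1,1,1,1,1,1]
}}

```text
t: 7.5
tool_pos: [0.4874, 0.033, 0.0458]
orientation: [[-0.0, 1.0, -0.0], [1.0, 0.0, 0.0], [0.0, -0.0, -1.0]]
wrist_force: [-1.2, 0.4, 0.1]
width: -0.004
gripper_force: 0.0
```

Run:
```python
from h import *
s=robot.read_state();print(s["t"],s["tool_pos"],s["wrist_force"])
f=robot.grab_frame("side");cv2.imwrite("pics/s3.png",cv2.resize(f["image"][150:310,270:430],None,fx=3.7,fy=3.7)[:600,:750])
```

```text
7.5 [0.48739967 0.0330179  0.04581368] [-1.1665599   0.37428615  0.09773733]
```

View pics/s3.png

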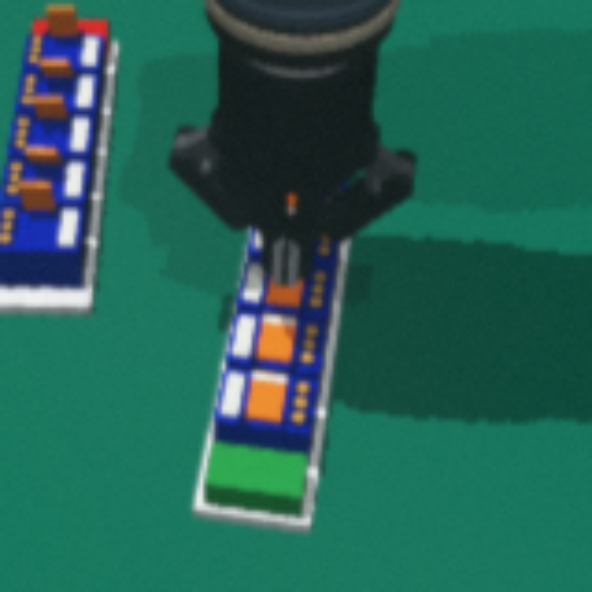

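Latches 1 and 2 lie flat at (268, 398) and (277, 340), and the tip is on latch 3. The strip hasn't moved. I'll carry on with 4 and 5.

Call:
{"method": "send_rows", "body": {
  "dp": [
    [0,0,-0.08],
    [-0.015,0,-0.075],
    [-0.055,0,-0.065],
    [-0.1,0,-0.05],
    [-0.14,0,-0.03],
    [-0.175,0,-0.01],
    [-0.19,0,0],
    [-0.19,0,0]
  ],
  "angular": [
    [0,0,0],
    [0,0,0],
    [0,0,0],
    [0,0,0],
    [0,0,0],
    [0,0,0],
    [0,0,0],
    [0,0,0]
  ],
  "grip": [1,1,1,1,1,1,1,1]
}}

```text
t: 8.55
tool_pos: [0.4874, -0.005, 0.0458]
orientation: [[-0.0, 1.0, -0.0], [1.0, 0.0, -0.0], [-0.0, -0.0, -1.0]]
wrist_force: [-0.6, -0.2, -0.1]
width: -0.002
gripper_force: 0.0
```

Call:
{"method": "send_rows", "body": {
  "dp": [
    [0,0,-0.08],
    [-0.015,0,-0.075],
    [-0.055,0,-0.065],
    [-0.1,0,-0.05],
    [-0.14,0,-0.03],
    [-0.175,0,-0.01],
    [-0.19,0,0],
    [-0.19,0,0]
  ],
  "angular": [
    [0,0,0],
    [0,0,0],
    [0,0,0],
    [0,0,0],
    [0,0,0],
    [0,0,0],
    [0,0,0],
    [0,0,0]
  ],
  "grip": [1,1,1,1,1,1,1,1]
}}

```text
t: 9.55
tool_pos: [0.4874, -0.043, 0.0458]
orientation: [[-0.0, 1.0, -0.0], [1.0, 0.0, 0.0], [0.0, -0.0, -1.0]]
wrist_force: [0.7, 0.5, -0.2]
width: 0.001
gripper_force: 0.0
```

Call:
{"method": "send_rows", "body": {
  "dp": [
    [0,0,-0.2],
    [0,0,-0.5],
    [0,0,-0.8],
    [0,-0.3,-0.8],
    [0,-0.6,-0.8],
    [0,-0.8,-0.8],
    [0,-0.8,-0.8],
    [0,-0.8,-0.8]
  ],
  "angular": [
    [0,0,0],
    [0,0,0],
    [0,0,0],
    [0,0,0],
    [0,0,0],
    [0,0,0],
    [0,0,0],
    [0,0,0]
  ],
  "grip": [1,1,1,1,1,1,1,1]
}}

```text
t: 10.55
tool_pos: [0.3281, -0.0429, 0.2062]
orientation: [[-0.001, 1.0, 0.001], [1.0, 0.001, -0.0], [-0.0, 0.001, -1.0]]
wrist_force: [-0.1, -0.2, -0.5]
width: 0.002
gripper_force: 0.0
```

Run:
```python
from h import *
s=robot.read_state();print(s["t"],s["tool_pos"],s["wrist_force"])
f=robot.grab_frame("side");cv2.imwrite("pics/s4.png",cv2.resize(f["image"][150:310,270:430],None,fx=3.7,fy=3.7)[:600,:750])
```

```text
10.55 [ 0.32805013 -0.04288349  0.20622206] [-0.10497488 -0.2050774  -0.48597036]
```

View pics/s4.png

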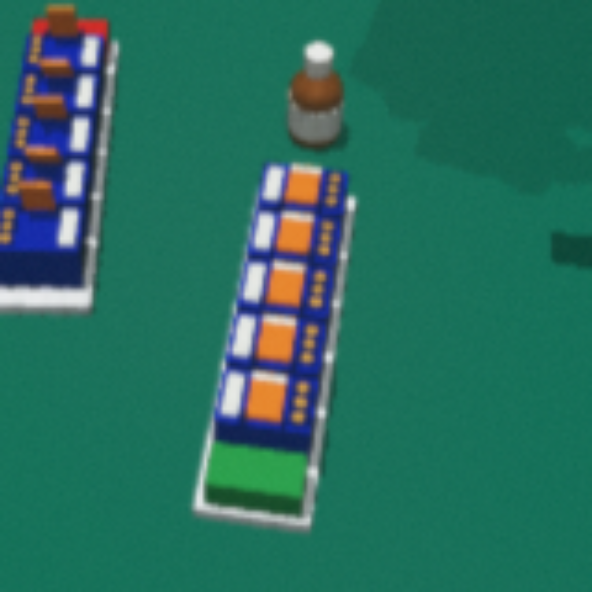

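All five green latches lie flat, from (265, 398) up to (303, 185). The strip and bottle haven't moved, and the red latches are still open. I'm handing in.

```bash
python3 -c "
from cell import robot
print(robot.finish_job())"
```

```text
the job is handed in; nothing more can be done
None
```

I folded the five green-strip latches flat in order, 1 to 5, with a light touch; the last picture shows the green strip and bottle in place and the red latches still open, and the job is handed in at about 10.6 s of the 42 s allowed (no verdict was returned).

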